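# Cap the macro lens on the dental photo bench

## Task

The case photos are done and the camera lies on its back with its lens bare. Pick up the front lens cap by its two sprung finger tabs, pinching them in, set it square into the lens's front rim and press it gently fully home with the tabs still pinched, then let the tabs spring out so that the cap stays latched in the rim. Never lean hard on the lens, and leave everything else where it is.

Things in the scene. Friction and masses are not known exactly. Their poses are not given: they have to be found in the camera images.
- lens_cap: Black round centre-pinch lens cap lying face up, 30 to 65 g. Origin: centre of its underside; z up out of its face; the tabs slide along its x. Spigot radius 32.4 mm from z = 0 to 7 mm, flange radius 37 mm from z = 7 to 10 mm. Each tab carries a lug, z = 1.0 to 3.8 mm, 26 mm wide in y, whose rounded end is 36 mm from the axis when free, 31.5 mm pinched in.
- cap_seat (a point): Point on the cap's axis at the underside of its flange (7 mm above the cap's origin), axes as the cap's. Fully home, it lies on the lens axis at the height of the rim's top.
- tab_a (a joint): Slide of the tab on the cap's +x side, m: 0 free (sprung out), 0.0045 pinched right in. Its spring pushes out with 2.5 N free, 5.6 N pinched in. Under 0.002 in the rim its lug is latched in the groove; about 0.003 means the lug only bears on the inside of the lip.
- tab_b (a joint): The same for the tab on the cap's -x side.
- camera: Black camera on its back in a rubber cradle that holds it fast (125 x 170 mm along its x, y), lens straight up. Origin on the table, on the lens axis. Body top 56 mm high, hand grip 72 mm on its -y side. The lens's front barrel (78 mm across) is run out by 0 to 30 mm, as the focus was left: its rim's top is 150 to 180 mm above the table. Takes up to 25 N.
- body_cap: Bystander: black camera body cap without tabs, a plain ribbed disc 60 mm across, 10 mm high, lying near the lens cap.
- bur_stand: Bystander: white plastic round bur stand, 52 mm across, 50 mm high with its burs.
- mouth_mirror: Bystander: steel mouth mirror, 160 mm long, lying.
- jaw_model: Bystander: pink practice jaw with teeth, about 60 x 58 x 22 mm.
- ring_flash: Bystander: black ring flash lying flat, 116 mm across, 23 mm high.
- spray_water: Bystander: clear water bottle, 68 mm across, 190 mm tall, standing.
- handpiece: Bystander: steel dental handpiece, 140 mm long, 19 mm thick, lying.
- cap_grip (a point): Middle between the cap's two upright finger grips, 18 mm above the cap's origin, axes as the cap's. The grips stand from 10.5 to 25 mm above the origin, 22 mm wide along y, 4 mm thick; outer faces at x = +17.5 and -17.5 mm free (take hold over 35 mm), +13 and -13 mm pinched in (26 mm).
- gasket (a joint): How far the rubber gasket ring under the cap's flange is squeezed, m. Free (0) it stands 2 mm proud of the flange; 2.5 N squeezes it flat (0.002) when the flange is fully home on the rim. It lifts an unlatched cap till it is free again; in a latched cap it stays squeezed by about 0.0013, the lugs bearing up under the lip.
- lens_axis (a point): Point on the lens axis 150 mm above the table, axes as the camera's: the rim's top lies here or up to 30 mm higher. At the top of the rim a lip 2.5 mm high with a bore of radius 33 mm, under it a groove of radius 35.5 mm open down to 8.5 mm below the top. The cap may sit at any turn. A cap whose spigot rests on the lip stands 7 mm above home.
Things that resemble listed ones, but are neither listed nor needed, are in the scene too. Leave any green or orange look-alike of the lens_cap alone.

How it is judged:
By the outcome, as a careful person would: the job done as asked, in the order asked, and still so for the second after the job is handed in, with the robot touching nothing.
It also fails if it takes over 48 s, if anything falls off the work surface, if the arm or the gripper's body presses on something with over 40 N, if the wrist force passes 120 N, or if a joint passes its speed limit or range.

## Robot

A 6-joint arm with a two-finger parallel gripper is mounted at the origin on the work surface. World frame = base frame: x ahead of the robot, y to its left, z up, the work surface at z = 0. Lengths are in m, angles in rad, forces in N, time in s.
With the tool pointing down it reaches from about 0.35 to 0.875 m from the base axis. Payload 4.2 kg.
Tool frame: the origin (TCP) lies at the very end of the fingers, on their centre line; the grasp point (between the pads) lies grip_depth behind it (grip_depth is the distance from the TCP to the grasp point, in m); z points along the fingers, y is the direction in which the jaws open and shut (so a half turn about z gives the same grasp; the last joint's range is limited). The gripper opens to 85 mm and grips with 20 to 120 N. Pads are 22 mm wide; open, the fingers measure 114 mm over their backs; the gripper's body (76 mm by 85 mm) begins 54 mm behind the grasp point. The pads swing forward as they close: fully open they stand 13 mm farther back than shut.
Start: joints at [-1.022, 0.385, 0.008, 0, -1.194, -0.259], TCP at [0.179, -0.599, 0.21] pointing down, gripper open.
Joint ranges: [-3.14, 3.14], [-1.21, 2.06], [-1.07, 1.41], [-3.16, 2.05], [-2.99, -0.16], [-3.1, 3.1]. Speed limits (rad/s): [2.79, 2.79, 3.14, 3.14, 3.14, 3.14].

## Interface

Orientations are given as a unit quaternion [w, x, y, z].
In Python, from bench import get_state, get_image, camera_params, sign_off, grip_depth gives the robot as it stands.
- The arm moves only by the tool step_arm, never from a script. Its argument "increments" is a list of rows, each a list of 6 numbers: the shift along the tool's x, y, z in m, then the turn, a rotation vector about the tool's x, y, z in rad. A call has 1 to 12 rows; each row is the pose to reach, as a shift and turn from the pose commanded when the call began, along the tool's axes at that moment; what a row does not reach only later rows make up. A row lasts 1/8 s, in which the tool goes at most 62.5 mm and 10.7 degrees, less where a joint would pass 70% of its speed; a pose out of reach is approached as far as the arm can. A call with a gripper value outside its range is refused whole. "fingers" is the gripper command: -1 is shut, 1 is fully open, values between are in proportion, set as the call begins (left out, the last holds). The fingers move at their own pace and stop on an object; the grip force is fixed at half the most. Time passes only in rows, so rows that repeat a pose let the fingers close. It gives the time, the measured TCP pose, the force and the opening at its end, in the units of the state.
- get_state(): the state, without advancing time (a new reading comes with each control period).
- get_image(name): name is "scene" or "top" or "wrist"; returns (picture, depth): 400x640x3 uint8, red, green, blue; 400x640 float32, m along the optical axis (not along the pixel's ray), 0 where there is no reading.
- camera_params(name): a dict with "intrinsics" (3x3 intrinsics, pixels), "rvec" (rotation vector, rad) and "tvec" (3), from world to camera coordinates, as OpenCV has them; the wrist camera has in their place "tool_from_camera" (4x4, takes a point from camera to tool coordinates, whose origin is the TCP and whose axes are the flange's). Camera axes: x right, y down, z forward; pixel columns grow to the right and rows downward; lengths in m; the calibration is good to about 2 mm. A picture is of the moment at which its call begins: read the wrist's pose just before it. camera_params takes no time and is no camera call.
- sign_off(): hands the job in, once; it reports no verdict.
The state is a dict: "time": time; "joint_pos": joint angles; "qd": joint speeds; "tau": joint torques, N m; "tool_pos": TCP position; "ee_rot": TCP orientation; "ft_force": force on the tool from outside, world axes, zero at the start; "wrist_torque": the same for the moment, N m; "grip_width": finger opening in m.
Only numpy, scipy, OpenCV 4.12 (cv2) and the standard library are available. Lean on these libraries where they do the work, as an engineer would, in place of code of your own. Each camera call takes 0.05 s, during which the arm holds its last target. There are 200 camera calls.

## Working session

There is one attempt and no reset: what is moved stays moved. The work goes in short steps, Python scripts to look and compute and a tool call to move; the robot and the scene stay as the last step left them, time stands still between calls to the robot, and variables do not carry over. Pictures are saved under pics/ and viewed, about 8 in all and at most 12, crops included, and the job is handed in when it is done.

Besides the shell and the picture viewer there is one more tool, called after "Request:" as name(argument=value, ...), one argument or row to a line, values as JSON. step_arm: Moves the arm, as the interface text tells. Its arguments: {"type":"object","properties":{"increments":{"type":"array"},"fingers":{"type":"number"}},"required":["increments"]}

```bash
ls; mkdir -p pics; cat > h.py <<'E'
import numpy as np, cv2
from bench import *
from scipy.spatial.transform import Rotation as R
def T(name, st=None):
    p=camera_params(name); K=np.array(p["intrinsics"])
    if "rvec" in p:
        Rm=cv2.Rodrigues(np.array(p["rvec"],float))[0]; t=np.array(p["tvec"],float).ravel()
        M=np.eye(4); M[:3,:3]=Rm.T; M[:3,3]=-Rm.T@t
    else:
        q=st["ee_rot"]; M=np.eye(4); M[:3,:3]=R.from_quat([q[1],q[2],q[3],q[0]]).as_matrix(); M[:3,3]=st["tool_pos"]
        M=M@np.array(p["tool_from_camera"])
    return K,M
def cloud(depth,K,M):
    v,u=np.mgrid[:depth.shape[0],:depth.shape[1]]
    c=np.stack([(u-K[0,2])/K[0,0]*depth,(v-K[1,2])/K[1,1]*depth,depth,np.ones_like(depth)],-1)
    P=(c@M.T)[...,:3]; P[depth==0]=np.nan
    return P
def plane(u,v,z,K,M):
    d=M[:3,:3]@np.linalg.solve(K,[u,v,1]); o=M[:3,3]
    return o+d*(z-o[2])/d[2]
def save(n,im): cv2.imwrite("pics/"+n,im[...,::-1])
E
python3 - <<'E'
from h import *
s=get_state();print({k:np.round(v,4) for k,v in s.items()},grip_depth)
for n in("scene","top"):
    im,d=get_image(n);save(n+"0.png",im);K,M=T(n);np.savez("pics/"+n+"0.npz",im=im,d=d,K=K,M=M);print(n,np.round(M,3).tolist(),K[0,0])
print(camera_params("wrist"))
E
```

```text
pics
{'time': np.float64(0.0), 'joint_pos': array([-1.0224e+00,  3.8560e-01,  6.6000e-03, -5.0000e-04, -1.1940e+00,
       -2.5860e-01]), 'qd': array([-0.0004, -0.0001,  0.0003,  0.0001, -0.0018,  0.0009]), 'tau': array([ 3.00000e-04, -3.92293e+01,  1.88405e+01,  4.18620e+00,
       -4.50000e-03, -0.00000e+00]), 'tool_pos': array([ 0.1784, -0.5983,  0.2093]), 'ee_rot': array([-2.000e-04, -1.443e-01,  9.895e-01,  1.100e-03]), 'ft_force': array([ 0.1577, -0.2461,  0.0274]), 'wrist_torque': array([0.0315, 0.0061, 0.0762]), 'grip_width': np.float64(0.0852)} 0.0187
scene [[-0.473, 0.715, -0.516, 1.17], [0.881, 0.392, -0.264, 0.174], [0.014, -0.579, -0.815, 1.006], [0.0, 0.0, 0.0, 1.0]] 518.3744819184717
top [[0.007, -0.993, 0.118, 0.46], [-1.0, -0.006, 0.014, -0.092], [-0.013, -0.118, -0.993, 1.401], [0.0, 0.0, 0.0, 1.0]] 501.4639851406312
{'intrinsics': array([[326.37958331,   0.        , 317.51087168],
       [  0.        , 326.37958331, 198.49828204],
       [  0.        ,   0.        ,   1.        ]]), 'tool_from_camera': array([[ 5.55039988e-04, -9.59174982e-01, -2.82812741e-01,
         7.17300558e-02],
       [ 9.99999811e-01,  6.06764700e-04, -9.53055959e-05,
        -7.92106033e-04],
       [ 2.63015531e-04, -2.82812635e-01,  9.59175137e-01,
        -1.63843356e-01],
       [ 0.00000000e+00,  0.00000000e+00,  0.00000000e+00,
         1.00000000e+00]])}
```

View pics/top0.png

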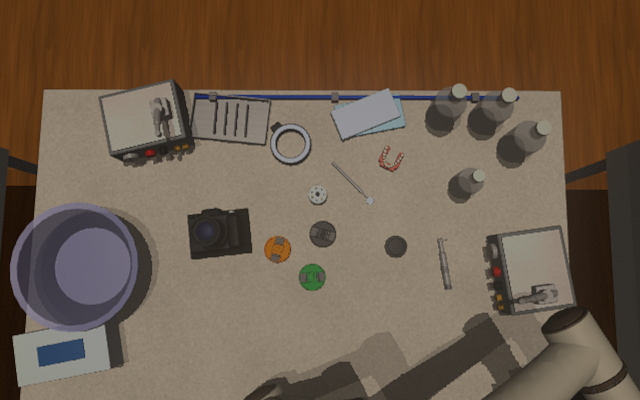

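View pics/scene0.png

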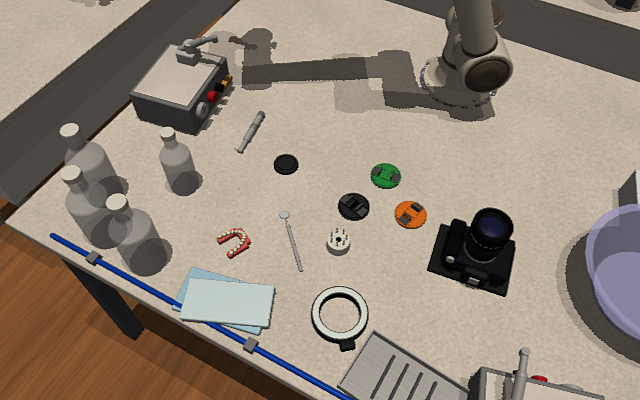

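Candidates in the top view: the black disc with tabs at (323,234), the plain black disc at (396,246), which is the body cap, and the orange (278,249) and green (312,277) look-alikes. I choose (323,234). The lens is at (209,230).

```bash
python3 - <<'E'
from h import *
crops=[]
for n,c,l in(("top",(323,234),(209,230)),("scene",(353,207),(490,228))):
    f=np.load(f"pics/{n}0.npz");im,d,K,M=[f[k] for k in("im","d","K","M")];P=cloud(d,K,M)
    # cap: dark px near c
    u,v=c;m=np.zeros(d.shape,np.uint8);m[v-22:v+22,u-26:u+26]=1
    q=P[(m>0)&(P[...,2]>0.006)];print(n,"cap",plane(u,v,.01,K,M),np.nanmedian(q,0),np.nanmin(q,0),np.nanmax(q,0))
    u,v=l;q=P[v-40:v+40,u-40:u+40].reshape(-1,3);q=q[~np.isnan(q[:,2])]
    h=q[q[:,2]>.13];print("z pct",np.percentile(h[:,2],[5,50,80,90,95,99]))
    top=np.percentile(h[:,2],97);r=h[h[:,2]>top-.006]
    (cx,cy),rad=cv2.minEnclosingCircle(r[:,:2].astype(np.float32)*1000);print("rim",cx,cy,rad,len(r),r.mean(0))
    print(np.histogram(h[:,2],bins=np.arange(.13,.2,.004)))
    u,v=c;crops.append(cv2.resize(im[v-30:v+30,u-40:u+40],(400,300),interpolation=cv2.INTER_CUBIC))
    u,v=l;crops.append(cv2.resize(im[v-30:v+30,u-40:u+40],(400,300),interpolation=cv2.INTER_CUBIC))
save("crop1.png",np.clip(np.vstack([np.hstack(crops[:2]),np.hstack(crops[2:])]).astype(float)*1.6,0,255).astype(np.uint8))
E
```

```text
top cap [ 0.53081056 -0.07139957  0.01      ] [ 0.53064686 -0.06867069  0.01095122] [ 0.47284497 -0.14081855  0.0060048 ] [0.58930595 0.00134035 0.03121532]
z pct [0.13870085 0.14490717 0.15073497 0.15292713 0.15419447 0.1557658 ]
rim 529.4448852539062 224.01864624023438 39.04569625854492 216 [0.5292718  0.222772   0.15226118]
(array([ 10,  15, 170, 278, 156, 137,  43,   3,   0,   0,   0,   0,   0,
         0,   0,   0,   0]), array([0.13 , 0.134, 0.138, 0.142, 0.146, 0.15 , 0.154, 0.158, 0.162,
       0.166, 0.17 , 0.174, 0.178, 0.182, 0.186, 0.19 , 0.194, 0.198]))
scene cap [ 0.53901014 -0.06786458  0.01      ] [ 0.53711237 -0.06777423  0.01045478] [ 0.45124671 -0.10458278  0.00601227] [ 0.63124505 -0.02391133  0.05021774]
z pct [0.1356574  0.14359454 0.15000931 0.15152941 0.15237296 0.1535697 ]
rim 532.6871337890625 224.87680053710938 40.8651237487793 378 [0.53445803 0.22433988 0.15079141]
(array([ 48,  40, 299, 493, 158, 254,   7,   0,   0,   0,   0,   0,   0,
         0,   0,   0,   0]), array([0.13 , 0.134, 0.138, 0.142, 0.146, 0.15 , 0.154, 0.158, 0.162,
       0.166, 0.17 , 0.174, 0.178, 0.182, 0.186, 0.19 , 0.194, 0.198]))
```

View pics/crop1.png

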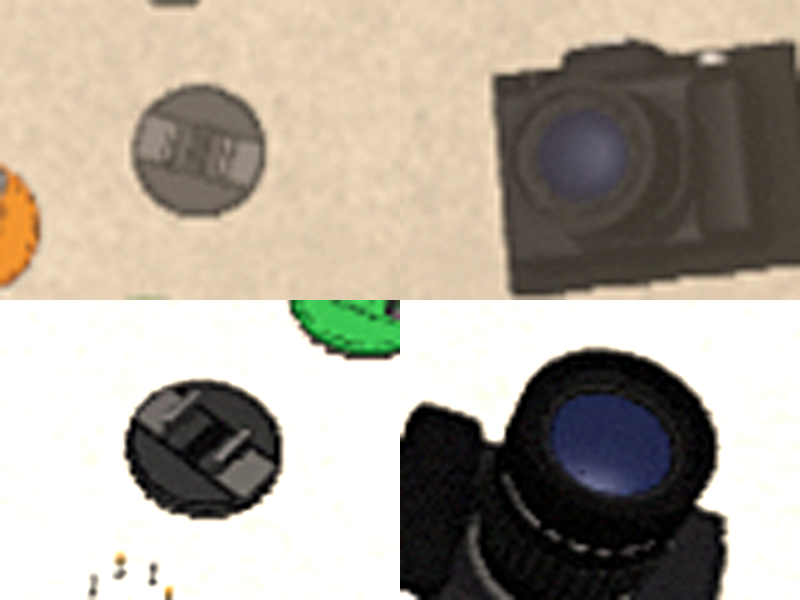

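The crop confirms the target: a black disc with two tabs and upright grips, at about (0.534,-0.069), with the tab axis close to world y. The rim centre is about (0.531,0.2245), with its top near z=0.153. I move above the cap for a wrist look.

Request:
step_arm(
  increments=[
    [-0.041,0.034,0.005,0,0,0.04],
    [-0.082,0.068,0.01,0,0,0.08],
    [-0.123,0.101,0.016,0,0,0.12],
    [-0.164,0.135,0.022,0,0,0.16],
    [-0.205,0.169,0.028,0,0,0.2],
    [-0.246,0.203,0.034,0,0,0.24],
    [-0.287,0.236,0.04,0,0,0.28],
    [-0.328,0.27,0.045,0,0,0.32],
    [-0.369,0.304,0.05,0,0,0.36],
    [-0.41,0.338,0.056,0,0,0.4],
    [-0.451,0.371,0.063,0,0,0.43],
    [-0.492,0.405,0.069,0,0,0.46],
  ],
  fingers=0.18,
)

```text
time: 1.6
tool_pos: [0.5348, -0.0686, 0.1409]
ee_rot: [-0.0, 0.085, 0.996, -0.0]
ft_force: [0.1, -0.1, 0.3]
grip_width: 0.0504
```

Request:
step_arm(
  increments=[
    [0,0,0,0,0,0],
    [0,0,0,0,0,0],
  ],
)

```text
time: 1.85
tool_pos: [0.5338, -0.0702, 0.1409]
ee_rot: [-0.001, 0.085, 0.996, -0.0]
ft_force: [-0.0, 0.3, 0.4]
grip_width: 0.0505
```

```bash
python3 - <<'E'
from h import *
s=get_state();im,d=get_image("wrist");K,M=T("wrist",s);np.savez("pics/w1.npz",im=im,d=d,K=K,M=M);save("w1.png",im)
print({k:np.round(v,4) for k,v in s.items()})
P=cloud(d,K,M);x=P[...,:2]-[.534,-.069];near=np.linalg.norm(x,axis=-1)<.06
print(np.histogram(P[...,2][near],bins=np.arange(-.01,.04,.0025)))
q=P[near&(P[...,2]>.0065)&(P[...,2]<.014)];print(cv2.minEnclosingCircle((q[:,:2]*1000).astype(np.float32)))
g=P[near&(P[...,2]>.018)&(P[...,2]<.032)];print(len(g),g.mean(0),cv2.minAreaRect((g[:,:2]*1000).astype(np.float32)))
E
```

```text
{'time': np.float64(1.85), 'joint_pos': array([ 1.706e-01,  3.021e-01, -3.044e-01, -2.000e-04, -9.659e-01,
       -1.911e+00]), 'qd': array([-0.0229, -0.0162, -0.0066,  0.0015,  0.0022, -0.0012]), 'tau': array([ 6.11900e-01, -3.23068e+01,  1.68631e+01,  3.71250e+00,
        2.18000e-02, -2.70000e-03]), 'tool_pos': array([ 0.5338, -0.0702,  0.1409]), 'ee_rot': array([-8.000e-04,  8.480e-02,  9.964e-01, -1.000e-04]), 'ft_force': array([-0.0239,  0.3439,  0.4052]), 'wrist_torque': array([0.016 , 0.008 , 0.0448]), 'grip_width': np.float64(0.0505)}
(array([   0,    0,    0, 2242, 4975,    8,    2,  970, 3339,  255,   14,
         10,   12,  105,  143,    1,    0,    0,    0]), array([-1.00000000e-02, -7.50000000e-03, -5.00000000e-03, -2.50000000e-03,
        1.73472348e-18,  2.50000000e-03,  5.00000000e-03,  7.50000000e-03,
        1.00000000e-02,  1.25000000e-02,  1.50000000e-02,  1.75000000e-02,
        2.00000000e-02,  2.25000000e-02,  2.50000000e-02,  2.75000000e-02,
        3.00000000e-02,  3.25000000e-02,  3.50000000e-02,  3.75000000e-02]))
((533.2273559570312, -69.39134216308594), 37.13022994995117)
270 [ 0.53235954 -0.06871316  0.02468548] ((533.0250244140625, -69.27215576171875), (36.162357330322266, 22.24193000793457), 75.35726928710938)
```

View pics/w1.png

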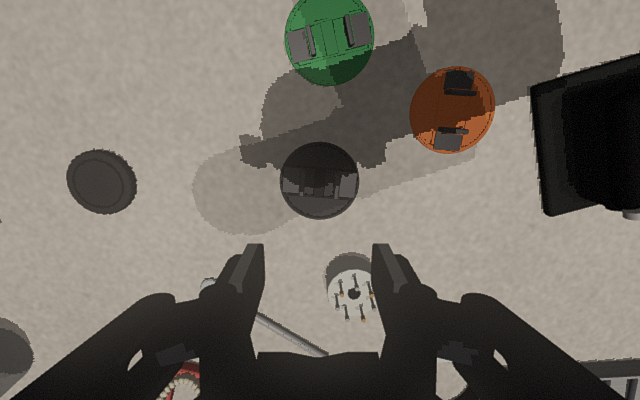

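The wrist picture shows the black tabbed cap at (319,180), with green, orange and the body cap (101,181) apart from it. The measured radius is 37.1 mm, the grip tops are at 0.025 m and the grip span is 36 mm, all as described. The centre is (0.5332,-0.0694) and the tab yaw 75.4°. I go down with a small yaw correction.

Request:
step_arm(
  increments=[
    [0.0007,-0.0005,0.03,0,0,0.03],
    [0.0007,-0.0005,0.06,0,0,0.06],
    [0.0007,-0.0005,0.09,0,0,0.086],
    [0.0007,-0.0005,0.105,0,0,0.086],
    [0.0007,-0.0005,0.115,0,0,0.086],
    [0.0007,-0.0005,0.121,0,0,0.086],
    [0.0007,-0.0005,0.125,0,0,0.086],
    [0.0007,-0.0005,0.128,0,0,0.086],
    [0.0007,-0.0005,0.128,0,0,0.086],
    [0.0007,-0.0005,0.128,0,0,0.086],
  ],
)

```text
time: 3.15
tool_pos: [0.5338, -0.0705, 0.0137]
ee_rot: [0.0, 0.128, 0.992, 0.0]
ft_force: [0.3, 0.4, -0.3]
grip_width: 0.0503
```

Request:
step_arm(
  increments=[
    [0.0008,0.001,0.001,0,0,0],
    [0.0008,0.001,0.001,0,0,0],
    [0.0008,0.001,0.001,0,0,0],
  ],
)

```text
time: 3.52
tool_pos: [0.5331, -0.0694, 0.0125]
ee_rot: [0.0, 0.128, 0.992, -0.0]
ft_force: [-0.6, 0.4, -0.1]
grip_width: 0.0503
```

Request:
step_arm(
  increments=[
    [0,0,0,0,0,0],
    [0,0,0,0,0,0],
    [0,0,0,0,0,0],
    [0,0,0,0,0,0],
    [0,0,0,0,0,0],
    [0,0,0,0,0,0],
  ],
  fingers=-1,
)

```text
time: 4.28
tool_pos: [0.5331, -0.0694, 0.0124]
ee_rot: [0.0, 0.128, 0.992, 0.0]
ft_force: [-0.1, 0.1, 1.3]
grip_width: 0.0001
```

The fingers closed to 0, so nothing is held. I look before moving.

```bash
python3 - <<'E'
from h import *
ims=[]
s=get_state();im,d=get_image("wrist");K,M=T("wrist",s);np.savez("pics/w2.npz",im=im,d=d,K=K,M=M)
ims.append(im[120:400,120:520])
im2,d2=get_image("scene");ims.append(cv2.resize(im2[150:250,290:430],(400,280),interpolation=cv2.INTER_CUBIC))
save("w2.png",np.clip(np.hstack(ims)*1.7,0,255).astype(np.uint8))
P=cloud(d,K,M);x=P[...,:2]-[.5332,-.0694]
f=P[(np.linalg.norm(x,axis=-1)<.06)&(P[...,2]>.0065)&(P[...,2]<.0105)];print(len(f),cv2.minEnclosingCircle((f[:,:2]*1000).astype(np.float32)))
E
```

```text
3561 ((533.1947631835938, -69.27735137939453), 37.29966735839844)
```

View pics/w2.png

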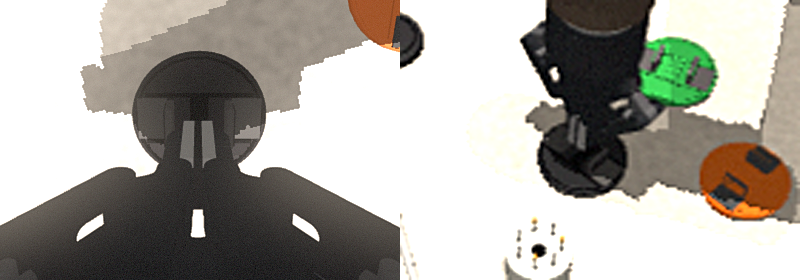

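```bash
python3 - <<'E'
from h import *
f=np.load("pics/w2.npz");P=cloud(f["d"],f["K"],f["M"]);
yaw=np.radians(75.4);ex=np.array([np.cos(yaw),np.sin(yaw)]);ey=np.array([-ex[1],ex[0]])
r=P[...,:2]-[.5332,-.0694];a=(r@ex)*1000;b=(r@ey)*1000;z=P[...,2]*1000
for v in range(206,290,6): print(v,' '.join(f"{a[v,u]:.0f},{b[v,u]:.0f},{z[v,u]:.0f}" for u in range(274,366,6)))
E
```

```text
206 -24,18,10 -20,19,11 -17,18,11 -14,18,10 -11,19,11 -8,18,10 -5,18,11 -1,18,10 2,18,9 5,19,11 8,18,10 11,18,10 15,18,9 18,18,11 21,18,10 24,18,11
212 -24,15,11 -20,16,12 -17,15,11 -14,15,10 -11,15,10 -8,15,12 -5,15,11 -1,15,11 2,15,11 5,15,9 8,15,10 11,15,11 15,15,11 18,15,10 21,15,11 24,15,11
218 -24,12,10 -21,12,11 -17,12,12 -14,12,11 -11,12,11 -8,12,10 -5,12,11 -1,12,13 2,12,12 5,12,11 8,12,11 12,11,9 15,11,10 18,12,11 21,12,11 24,12,11
224 -24,9,12 -21,9,12 -17,11,18 -14,10,17 -11,8,11 -8,8,11 -5,9,12 -1,9,13 2,9,13 5,9,12 8,8,11 12,8,11 14,11,17 17,11,17 21,9,12 24,9,12
230 -24,5,11 -21,5,12 -16,10,25 -13,9,22 -11,5,11 -8,4,10 -5,5,12 -1,5,12 2,6,13 5,6,13 8,4,10 12,4,10 14,10,24 16,11,26 21,5,11 25,5,12
236 -24,2,12 -21,2,12 -16,8,26 -13,7,25 -11,1,10 -8,1,10 -5,2,13 -1,2,12 2,2,12 5,1,10 8,1,11 12,1,11 14,7,24 17,8,26 21,2,12 25,2,12
242 -24,-2,12 -21,-2,12 -16,4,25 -13,4,25 -11,-3,10 -7,10,39 -4,10,39 -1,10,39 1,11,40 4,11,40 9,-3,10 12,-3,10 14,4,25 17,4,25 22,-2,11 25,-2,12
248 -25,-5,12 -21,-5,12 -17,0,24 -14,0,24 -11,-6,10 -6,11,46 -4,10,45 -1,11,46 1,11,47 4,10,45 9,-6
[... 224 characters left out ...]
-11,7,50 -9,7,50 -6,11,57 -4,10,57 -1,11,58 1,10,57 4,11,58 6,7,50 9,7,50 12,6,49 17,-6,25 22,-12,12 25,-13,12
266 -25,-17,11 -22,-18,10 -14,6,54 -11,6,54 -9,6,54 -6,11,63 -3,10,62 -1,10,62 1,11,63 4,10,62 6,11,63 9,6,54 11,6,54 17,-9,25 22,-17,11 26,-17,11
272 -25,-21,10 -22,-21,11 -13,6,60 -11,6,58 -8,6,59 -6,10,66 -3,11,68 -1,11,67 1,11,67 3,11,67 6,11,68 8,7,60 11,6,59 19,-21,11 22,-20,12 26,-21,11
278 -25,-25,11 -22,-25,11 -13,6,64 -10,12,73 -7,12,73 -5,11,72 -3,10,71 -1,11,72 1,11,71 3,11,72 5,11,73 7,11,72 10,11,73 13,7,65 22,-24,11 26,-25,11
284 -27,-35,0 -14,11,76 -11,12,78 -9,13,80 -7,13,79 -5,11,76 -3,12,78 -1,8,71 1,8,71 3,11,76 5,13,79 7,13,80 9,13,80 11,11,77 24,-35,-0 28,-35,0
```

The depth shows the shut fingertips (front edge b≈11 mm) at z≈38 mm. That is some 25 mm behind the reported TCP, so they closed above the 25 mm grips and touched nothing. The cap has not moved. I reopen to 44 mm and measure the tip offset in that state.

Request:
step_arm(
  increments=[
    [0,0,0,0,0,0],
    [0,0,0,0,0,0],
    [0,0,0,0,0,0],
    [0,0,0,0,0,0],
  ],
  fingers=0.035,
)

```text
time: 4.88
tool_pos: [0.5331, -0.0694, 0.0124]
ee_rot: [0.0, 0.128, 0.992, 0.0]
ft_force: [-0.6, 0.5, -0.9]
grip_width: 0.0445
```

```bash
python3 - <<'E'
from h import *
s=get_state();im,d=get_image("wrist");K,M=T("wrist",s);np.savez("pics/w3.npz",im=im,d=d,K=K,M=M);print(s["tool_pos"],s["grip_width"],s["ft_force"])
def tips(f,M0):
    P=cloud(f["d"],f["K"],np.array(camera_params("wrist")["tool_from_camera"]))*1000
    x,y,z=P[...,0],P[...,1],P[...,2]
    m=(z<-15)&(abs(x)<25)&(abs(y)<60)&(z>-60)
    for side in(-1,1):
        q=P[m&(y*side>0)];o=q[np.argsort(-q[:,2])][:400:40];print(np.round(o).tolist())
for n in("w1","w2","w3"): print(n);tips(np.load(f"pics/{n}.npz"),M)
print("scene");im,d=get_image("scene");K,M=T("scene");P=cloud(d,K,M)
save("w3.png",np.clip(cv2.resize(im[130:240,300:430],(780,600),interpolation=cv2.INTER_CUBIC)*1.7,0,255).astype(np.uint8))
E
```

```text
[ 0.53309459 -0.06940174  0.01243268] 0.044478436178111994 [-0.62230464  0.48094664 -0.93223716]
w1
[[0.0, -26.0, -24.0], [-9.0, -26.0, -27.0], [3.0, -26.0, -29.0], [6.0, -26.0, -31.0], [6.0, -37.0, -32.0], [9.0, -26.0, -33.0], [-2.0, -26.0, -34.0], [3.0, -26.0, -34.0], [11.0, -26.0, -35.0], [6.0, -36.0, -36.0]]
[[1.0, 25.0, -24.0], [1.0, 25.0, -27.0], [10.0, 27.0, -29.0], [10.0, 28.0, -31.0], [-4.0, 25.0, -32.0], [2.0, 25.0, -33.0], [10.0, 26.0, -34.0], [10.0, 25.0, -35.0], [7.0, 37.0, -35.0], [11.0, 28.0, -36.0]]
w2
[[10.0, -0.0, -25.0], [10.0, -5.0, -28.0], [6.0, -11.0, -29.0], [11.0, -3.0, -31.0], [11.0, -6.0, -33.0], [7.0, -9.0, -34.0], [11.0, -6.0, -35.0], [7.0, -10.0, -36.0], [10.0, -6.0, -38.0], [6.0, -13.0, -39.0]]
[[10.0, 4.0, -25.0], [6.0, 7.0, -28.0], [6.0, 8.0, -30.0], [7.0, 8.0, -32.0], [6.0, 12.0, -33.0], [10.0, 4.0, -34.0], [10.0, 5.0, -36.0], [6.0, 8.0, -37.0], [6.0, 9.0, -38.0], [10.0, 0.0, -39.0]]
w3
[[-1.0, -23.0, -23.0], [-3.0, -23.0, -26.0], [-10.0, -23.0, -29.0], [3.0, -23.0, -30.0], [10.0, -27.0, -31.0], [0.0, -23.0, -32.0], [7.0, -33.0, -33.0], [11.0, -24.0, -34.0], [7.0, -35.0, -35.0], [2.0, -23.0, -36.0]]
[[-3.0, 22.0, -23.0], [8.0, 22.0, -27.0], [9.0, 21.0, -29.0], [10.0, 24.0, -30.0], [-4.0, 22.0, -31.0], [-0.0, 22.0, -32.0], [6.0, 30.0, -33.0], [10.0, 26.0, -34.0], [6.0, 31.0, -35.0], [7.0, 22.0, -36.0]]
scene
```

View pics/w3.png

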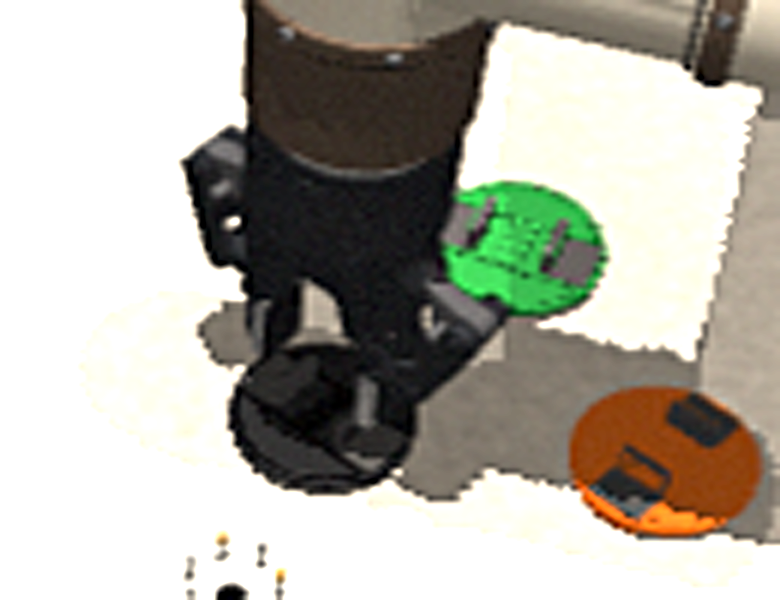

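The scene view confirms the fingers are hovering over the cap. The inner pad faces end about 23 mm behind the TCP, so tip height is now about 35 mm. I descend stepwise by 20 mm, watching the force.

Request:
step_arm(
  increments=[
    [0,0,0.006,0,0,0],
    [0,0,0.011,0,0,0],
    [0,0,0.014,0,0,0],
    [0,0,0.016,0,0,0],
    [0,0,0.017,0,0,0],
    [0,0,0.017,0,0,0],
  ],
)

```text
time: 5.72
tool_pos: [0.5331, -0.0694, -0.0046]
ee_rot: [0.0, 0.128, 0.992, 0.0]
ft_force: [-0.8, 0.6, 0.8]
grip_width: 0.044
```

Request:
step_arm(
  increments=[
    [0,0,0.001,0,0,0],
    [0,0,0.002,0,0,0],
    [0,0,0.003,0,0,0],
    [0,0,0.003,0,0,0],
  ],
)

```text
time: 6.22
tool_pos: [0.533, -0.0694, -0.0077]
ee_rot: [-0.0, 0.128, 0.992, -0.0]
ft_force: [-0.8, 0.3, 0.9]
grip_width: 0.0441
```

```bash
python3 - <<'E'
from h import *
s=get_state();im,d=get_image("wrist");K,M=T("wrist",s);print(s["tool_pos"],s["grip_width"],s["ft_force"])
P=cloud(d,K,M)
yaw=np.radians(75.4);ex=np.array([np.cos(yaw),np.sin(yaw)]);ey=np.array([-ex[1],ex[0]])
r=P[...,:2]-[.5332,-.0694];a=(r@ex)*1000;b=(r@ey)*1000;z=P[...,2]*1000
for v in range(206,290,7): print(v,' '.join(f"{a[v,u]:.0f},{b[v,u]:.0f},{z[v,u]:.0f}" for u in list(range(252,300,5))+list(range(340,390,5))))
E
```

```text
[ 0.53299187 -0.06942145 -0.00767901] 0.044093807339935474 [-0.83441754  0.27683983  0.90562549]
206 -33,22,1 -31,22,-0 -27,25,11 -24,25,10 -22,25,11 -20,25,11 -17,25,10 -15,25,11 -13,25,11 -10,25,10 10,25,10 12,25,9 15,25,10 17,25,11 19,25,10 22,25,11 24,25,12 26,25,10 31,22,1 33,21,-0
213 -34,18,-0 -29,21,9 -27,22,11 -24,22,11 -22,21,10 -20,21,10 -17,22,11 -15,21,10 -13,21,10 -10,21,10 10,21,10 12,21,11 15,21,10 17,21,10 19,22,12 22,21,11 24,21,10 26,22,11 29,21,10 33,18,0
220 -32,17,9 -29,18,10 -27,18,10 -25,18,10 -22,18,11 -20,18,11 -17,18,11 -15,18,10 -13,18,11 -10,18,11 10,18,11 12,18,11 15,18,10 17,18,10 20,17,9 22,18,9 24,18,10 27,18,11 29,18,11 32,18,10
227 -32,14,10 -30,14,10 -27,15,12 -24,15,12 -22,14,10 -20,14,11 -17,15,12 -15,15,12 -13,15,12 -10,15,11 10,15,11 12,15,11 15,14,11 17,15,11 20,14,10 22,15,11 24,14,10 27,15,11 29,15,11 32,14,11
234 -32,11,11 -30,11,11 -27,12,13 -25,11,12 -22,11,11 -20,11,12 -18,11,11 -15,11,12 -13,11,10 -10,11,11 10,10,10 13,11,10 15,11,10 17,11,10 20,11,12 22,11,11 24,11,12 27,11,12 29,11,12 32,11,11
241 -32,8,11 -30,8,12 -27,8,12 -25,8,13 -
[... 578 characters left out ...]
26 -14,3,25 -13,-4,11 -11,-4,10 10,-4,11 13,-4,10 14,4,25 16,4,25 20,-4,11 21,0,19 21,7,33 22,11,39 24,10,39 26,11,39
269 -26,11,44 -24,10,44 -23,8,40 -23,1,27 -23,-7,11 -21,-7,12 -17,-0,25 -14,1,26 -13,-8,10 -11,-7,11 11,-8,11 13,-8,11 14,0,25 16,0,26 20,-7,11 21,-3,20 22,4,32 21,11,45 23,10,44 25,10,44
276 -24,11,50 -23,11,50 -23,6,41 -23,-2,28 -23,-11,12 -21,-11,12 -17,-4,25 -14,-3,27 -13,-12,11 -11,-12,11 11,-12,10 13,-11,11 14,-4,25 16,-4,25 20,-11,11 21,-6,21 22,1,33 22,7,43 22,11,50 24,10,49
283 -24,10,54 -23,9,51 -23,2,41 -23,-5,29 -24,-16,9 -21,-16,10 -17,-7,25 -14,-7,25 -13,-15,12 -11,-16,11 11,-16,10 13,-16,11 14,-7,26 16,-7,25 21,-16,11 21,-9,22 21,-1,35 21,5,45 22,10,53 23,10,54
```

The tips are now about 16 mm high, straddling the grips (pads at -23/+21, grips at ±17) with no contact. I go down 2 mm more and close.

Request:
step_arm(
  increments=[
    [0,0,0.001,0,0,0],
    [0,0,0.002,0,0,0],
    [0,0,0.002,0,0,0],
  ],
)

```text
time: 6.65
tool_pos: [0.533, -0.0694, -0.0097]
ee_rot: [-0.0, 0.128, 0.992, -0.0]
ft_force: [1.3, -0.6, -0.2]
grip_width: 0.0439
```

Request:
step_arm(
  increments=[
    [0,0,0,0,0,0],
    [0,0,0,0,0,0],
    [0,0,0,0,0,0],
    [0,0,0,0,0,0],
    [0,0,0,0,0,0],
  ],
  fingers=-1,
)

```text
time: 7.28
tool_pos: [0.5333, -0.0695, -0.0085]
ee_rot: [0.0, 0.127, 0.992, -0.0]
ft_force: [-2.5, 1.0, 7.9]
grip_width: 0.0227
```

Request:
step_arm(
  increments=[
    [0,0,-0.003,0,0,0],
    [0,0,-0.01,0,0,0],
    [0,0,-0.03,0,0,0],
    [0,0,-0.06,0,0,0],
    [0,0,-0.1,0,0,0],
    [0,0,-0.1,0,0,0],
    [0,0,-0.1,0,0,0],
  ],
)

```text
time: 8.15
tool_pos: [0.5325, -0.0694, 0.0902]
ee_rot: [-0.0, 0.128, 0.992, 0.0]
ft_force: [-0.8, -0.5, -1.1]
grip_width: 0.0225
```

```bash
python3 - <<'E'
from h import *
s=get_state();im,d=get_image("wrist");K,M=T("wrist",s);print(s["tool_pos"],s["grip_width"],s["ft_force"])
np.savez("pics/w4.npz",im=im,d=d,K=K,M=M)
save("w4.png",np.clip(im[100:400,120:520]*1.7,0,255).astype(np.uint8))
P=cloud(d,K,np.array(camera_params("wrist")["tool_from_camera"]))*1000
m=(np.hypot(P[...,0],P[...,1])<42)&(P[...,2]>-25)&(P[...,2]<25);q=P[m]
print(len(q),np.histogram(q[:,2],bins=np.arange(-26,26,2)))
E
```

```text
[ 0.53247112 -0.06938719  0.09015356] 0.022476052058836647 [-0.75293905 -0.47809357 -1.06658833]
11596 (array([  23,   46, 2043, 8523,  938,   23,    0,    0,    0,    0,    0,
          0,    0,    0,    0,    0,    0,    0,    0,    0,    0,    0,
          0,    0,    0]), array([-26, -24, -22, -20, -18, -16, -14, -12, -10,  -8,  -6,  -4,  -2,
         0,   2,   4,   6,   8,  10,  12,  14,  16,  18,  20,  22,  24]))
```

View pics/w4.png

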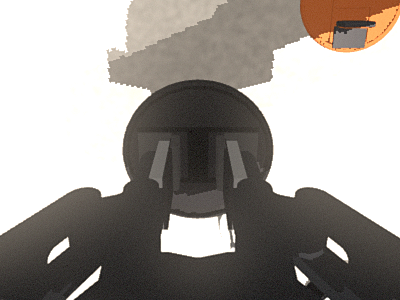

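The cap is held, pinched and level by eye. I carry it high beside the lens so that the wrist camera sees the rim.

Request:
step_arm(
  increments=[
    [0,0,-0.04,0,0,0],
    [0,0,-0.085,0,0,0],
    [0,0.02,-0.13,0,0,0],
    [0.001,0.06,-0.15,0,0,0],
    [0.002,0.105,-0.15,0,0,0],
    [0.003,0.15,-0.15,0,0,0],
    [0.004,0.195,-0.15,0,0,0],
    [0.005,0.24,-0.15,0,0,0],
    [0.006,0.27,-0.15,0,0,0],
    [0.006,0.284,-0.15,0,0,0],
    [0.006,0.284,-0.15,0,0,0],
    [0.006,0.284,-0.15,0,0,0],
  ],
)

```text
time: 9.7
tool_pos: [0.599, 0.2057, 0.2402]
ee_rot: [-0.0, 0.128, 0.992, -0.0]
ft_force: [-0.1, 0.9, -0.7]
grip_width: 0.0225
```

```bash
python3 - <<'E'
from h import *
s=get_state();im,d=get_image("wrist");K,M=T("wrist",s);print(s["tool_pos"],s["grip_width"],s["ft_force"],s["ee_rot"],s["joint_pos"])
np.savez("pics/w5.npz",im=im,d=d,K=K,M=M)
save("w5.png",np.clip(im*1.7,0,255).astype(np.uint8))
tc=np.array(camera_params("wrist")["tool_from_camera"])
for n in("w4","w5"):
    f=np.load(f"pics/{n}.npz");P=cloud(f["d"],K,tc)*1000
    q=P[(np.hypot(P[...,0],P[...,1])<42)&(P[...,2]>-22.5)&(P[...,2]<-14)]
    A=np.c_[q[:,:2],np.ones(len(q))];c,*_=np.linalg.lstsq(A,q[:,2],rcond=None)
    h=cv2.convexHull(q[:,:2].astype(np.float32))[:,0];h=h[h[:,0]>-5]
    B=np.c_[2*h,np.ones(len(h))];e,*_=np.linalg.lstsq(B,(h**2).sum(1),rcond=None)
    print(n,"plane",c,"circ",e[:2],np.sqrt(e[2]+e[0]**2+e[1]**2))
P=cloud(d,K,M)*1000;r=np.hypot(P[...,0]-531,P[...,1]-224.5)
q=P[(r<60)&(P[...,2]>144)&(P[...,2]<190)];print(np.histogram(q[:,2],bins=np.arange(144,190,2)))
E
```

```text
[0.59896921 0.2057339  0.24016494] 0.022540786953544504 [-0.12270019  0.88386461 -0.69589552] [-3.60571968e-04  1.28211957e-01  9.91746674e-01 -3.14796360e-04] [ 5.85935541e-01  3.82021326e-01  7.86362812e-02  3.23060956e-06
 -1.26836858e+00 -2.41386455e+00]
w4 plane [ 4.46110570e-03 -4.59032078e-04 -1.91631947e+01] circ [ 0.40637333 -0.53307344] 36.82579778707184
w5 plane [ 4.59932562e-03 -2.61484643e-04 -1.91289841e+01] circ [ 0.33593127 -0.57956712] 36.874894236620406
(array([2063,  255,   31, 1211, 1433,   10,    0,    0,    0,    0,    0,
          0,    0,    0,    0,    0,    0,    0,    0,    0,    0,    0]), array([144, 146, 148, 150, 152, 154, 156, 158, 160, 162, 164, 166, 168,
       170, 172, 174, 176, 178, 180, 182, 184, 186, 188]))
```

View pics/w5.png

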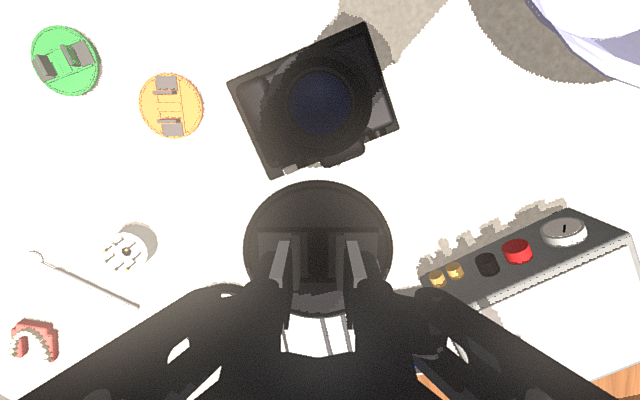

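Cap at (318,248), level to 0.3° in the grasp, and its centre is within 0.7 mm of the tool axis. The lens is at (318,103), clear to view. Next I fit the rim ring.

```bash
python3 - <<'E'
from h import *
f=np.load("pics/w5.npz");P=cloud(f["d"],f["K"],f["M"])*1000
r=np.hypot(P[...,0]-531,P[...,1]-224.5)
m=(r<60)&(P[...,2]>149.5)&(P[...,2]<156);q=P[m];print(len(q),np.median(q[:,2]),np.mean(q[:,2]))
def fit(h):
    e,*_=np.linalg.lstsq(np.c_[2*h,np.ones(len(h))],(h**2).sum(1),rcond=None);return e[:2],np.sqrt(e[2]+e[0]**2+e[1]**2)
c=cv2.contourArea
h=cv2.convexHull(q[:,:2].astype(np.float32))[:,0];c0,r0=fit(h);print("outer",c0,r0)
# per-sector outer and inner radii
d=q[:,:2]-c0;ang=np.degrees(np.arctan2(d[:,1],d[:,0]));rr=np.hypot(*d.T);I=[];O=[]
for a in range(-180,180,15):
    k=(ang>=a)&(ang<a+15)
    if k.sum()>5:
        w=np.radians(a+7.5);ri,ro=np.percentile(rr[k],[2,98]);I.append(c0+ri*np.array([np.cos(w),np.sin(w)]));O.append(c0+ro*np.array([np.cos(w),np.sin(w)]));print(a,k.sum(),round(ri,1),round(ro,1),round(q[k,2].mean(),1))
print("in",fit(np.array(I)),"out",fit(np.array(O)))
E
```

```text
2669 152.07604487751186 152.06589415476833
outer [531.58848613 224.06243027] 38.92025841398829
-180 126 33.0 38.9 152.1
-165 122 32.9 38.8 152.1
-150 117 33.0 38.9 152.0
-135 116 32.9 38.8 152.2
-120 120 33.0 38.9 152.0
-105 108 33.0 38.9 152.1
-90 108 33.0 38.9 152.1
-75 102 33.1 38.8 152.1
-60 100 33.0 38.7 152.1
-45 102 33.0 38.9 152.1
-30 95 33.0 38.7 152.1
-15 102 33.0 38.7 152.1
0 99 32.9 38.9 152.1
15 102 32.9 39.0 152.1
30 98 32.9 38.7 152.2
45 106 32.8 38.8 152.0
60 111 32.9 38.8 151.9
75 108 33.0 38.6 152.0
90 118 32.9 38.8 152.1
105 117 32.9 38.8 152.0
120 121 33.0 38.9 152.1
135 122 32.9 38.9 152.1
150 124 33.0 38.8 152.0
165 125 33.0 38.9 152.1
in (array([531.58764735, 224.00646949]), np.float64(32.96297989314285)) out (array([531.57027525, 224.04223332]), np.float64(38.816594653103586))
```

Rim centre is (0.5316,0.2240), height 0.1521, bore 33.0 and outer 38.8, which matches the description. Expected TCP heights are 0.143 for the spigot on the lip and 0.136 for home. I move over the lens.

Request:
step_arm(
  increments=[
    [0.03,0.0005,0,0,0,0],
    [0.055,0.001,0,0,0,0],
    [0.0695,0.0011,0.01,0,0,0],
    [0.0695,0.0011,0.035,0,0,0],
    [0.0695,0.0011,0.06,0,0,0],
    [0.0695,0.0011,0.078,0,0,0],
    [0.0695,0.0011,0.085,0,0,0],
    [0.0695,0.0011,0.085,0,0,0],
    [0.0695,0.0011,0.085,0,0,0],
  ],
)

```text
time: 10.88
tool_pos: [0.5329, 0.2256, 0.1565]
ee_rot: [0.001, 0.128, 0.992, 0.001]
ft_force: [0.4, 0.0, -0.5]
grip_width: 0.0224
```

```bash
python3 - <<'E'
from h import *
s=get_state();print({k:np.round(s[k],5) for k in("time","tool_pos","ee_rot","ft_force","grip_width")})
q=s["ee_rot"];Rm=R.from_quat([q[1],q[2],q[3],q[0]]).as_matrix();print(Rm.T@(np.array([.53207,.22448,.1405])-s["tool_pos"]),Rm[:,2])
E
```

```text
{'time': np.float64(10.875), 'tool_pos': array([0.53286, 0.2256 , 0.1565 ]), 'ee_rot': array([7.7000e-04, 1.2782e-01, 9.9180e-01, 6.0000e-04]), 'ft_force': array([ 0.3637 ,  0.01978, -0.50867]), 'grip_width': np.float64(0.02235)}
[ 0.00050059 -0.00130815  0.01599332] [ 1.68883190e-03  9.99021494e-04 -9.99998075e-01]
```

Request:
step_arm(
  increments=[
    [0.0005,-0.0012,0.003,0,0,0],
    [0.0005,-0.0012,0.007,0,0,0],
    [0.0005,-0.0012,0.0095,0,0,0],
    [0.0005,-0.0012,0.0095,0,0,0],
    [0.0005,-0.0012,0.0095,0,0,0],
  ],
)

```text
time: 11.5
tool_pos: [0.5316, 0.2245, 0.1459]
ee_rot: [0.0, 0.128, 0.992, 0.0]
ft_force: [0.2, -0.4, -0.3]
grip_width: 0.0225
```

```bash
python3 - <<'E'
from h import *
s=get_state();print({k:np.round(s[k],5) for k in("time","tool_pos","ee_rot","ft_force","wrist_torque","grip_width")})
q=s["ee_rot"];Rm=R.from_quat([q[1],q[2],q[3],q[0]]).as_matrix();print(Rm.T@(np.array([.53207,.22448,.136])-s["tool_pos"]),Rm[:,2])
E
```

```text
{'time': np.float64(11.5), 'tool_pos': array([0.53156, 0.22455, 0.14593]), 'ee_rot': array([3.0000e-05, 1.2772e-01, 9.9181e-01, 1.0000e-05]), 'ft_force': array([ 0.20035, -0.37051, -0.32926]), 'wrist_torque': array([ 0.03762, -0.06145,  0.04399]), 'grip_width': np.float64(0.02252)}
[-5.06595989e-04  6.21157878e-05  9.93139156e-03] [ 6.67654582e-05  6.43152856e-06 -9.99999998e-01]
```

Request:
step_arm(
  increments=[
    [-0.0005,0,0,0,0,0],
    [-0.0005,0,0.001,0,0,0],
    [-0.0005,0,0.002,0,0,0],
    [-0.0005,0,0.003,0,0,0],
    [-0.0005,0,0.0035,0,0,0],
    [-0.0005,0,0.0035,0,0,0],
  ],
)

```text
time: 12.25
tool_pos: [0.5319, 0.2243, 0.1424]
ee_rot: [-0.0, 0.128, 0.992, -0.0]
ft_force: [0.1, -0.4, 0.4]
grip_width: 0.0226
```

Request:
step_arm(
  increments=[
    [0,0,0.0005,0,0,0],
    [0,0,0.001,0,0,0],
    [0,0,0.001,0,0,0],
  ],
)

```text
time: 12.62
tool_pos: [0.532, 0.2243, 0.1414]
ee_rot: [-0.0, 0.128, 0.992, -0.0]
ft_force: [-0.2, 0.2, -0.1]
grip_width: 0.0225
```

No contact at 1.5 mm below the expected lip height, so the spigot is entering. I continue in small steps.

Request:
step_arm(
  increments=[
    [0,0,0.0005,0,0,0],
    [0,0,0.001,0,0,0],
    [0,0,0.0015,0,0,0],
    [0,0,0.002,0,0,0],
    [0,0,0.002,0,0,0],
  ],
)

```text
time: 13.25
tool_pos: [0.532, 0.2243, 0.1394]
ee_rot: [-0.0, 0.128, 0.992, -0.0]
ft_force: [-0.7, 0.3, -1.0]
grip_width: 0.0226
```

Request:
step_arm(
  increments=[
    [0,0,0.0005,0,0,0],
    [0,0,0.001,0,0,0],
    [0,0,0.001,0,0,0],
  ],
)

```text
time: 13.62
tool_pos: [0.532, 0.2244, 0.1384]
ee_rot: [0.0, 0.128, 0.992, 0.0]
ft_force: [-0.4, 0.4, -1.7]
grip_width: 0.0227
```

Request:
step_arm(
  increments=[
    [0,0,0.0005,0,0,0],
    [0,0,0.001,0,0,0],
    [0,0,0.001,0,0,0],
  ],
)

```text
time: 14.0
tool_pos: [0.532, 0.2244, 0.1375]
ee_rot: [0.0, 0.128, 0.992, 0.0]
ft_force: [-0.2, -0.1, 1.0]
grip_width: 0.0225
```

Request:
step_arm(
  increments=[
    [0,0,0.0005,0,0,0],
    [0,0,0.001,0,0,0],
    [0,0,0.001,0,0,0],
  ],
)

```text
time: 14.38
tool_pos: [0.532, 0.2244, 0.1365]
ee_rot: [0.0, 0.128, 0.992, 0.0]
ft_force: [-0.6, -0.3, 2.0]
grip_width: 0.0228
```

Request:
step_arm(
  increments=[
    [0,0,0.0003,0,0,0],
    [0,0,0.0005,0,0,0],
    [0,0,0.0005,0,0,0],
  ],
)

```text
time: 14.75
tool_pos: [0.5321, 0.2244, 0.1364]
ee_rot: [0.0, 0.128, 0.992, 0.0]
ft_force: [-1.5, -0.4, 4.1]
grip_width: 0.0224
```

Request:
step_arm(
  increments=[
    [0,0,0.0003,0,0,0],
    [0,0,0.0004,0,0,0],
    [0,0,0.0004,0,0,0],
  ],
)

```text
time: 15.12
tool_pos: [0.5321, 0.2244, 0.1363]
ee_rot: [0.0, 0.128, 0.992, 0.0]
ft_force: [-2.9, -0.1, 7.0]
grip_width: 0.0223
```

It is a firm stop at 0.1364 with about 7 N, so the cap is home (expected 0.136). I release the tabs while holding position.

Request:
step_arm(
  increments=[
    [0,0,0,0,0,0],
    [0,0,0,0,0,0],
    [0,0,0,0,0,0],
    [0,0,0,0,0,0],
  ],
  fingers=0.15,
)

```text
time: 15.62
tool_pos: [0.5319, 0.2243, 0.1351]
ee_rot: [-0.0, 0.128, 0.992, -0.0]
ft_force: [0.2, 1.0, 0.4]
grip_width: 0.0493
```

Request:
step_arm(
  increments=[
    [0,0,-0.005,0,0,0],
    [0,0,-0.015,0,0,0],
    [0,0,-0.04,0,0,0],
    [0,0,-0.08,0,0,0],
    [-0.03,0,-0.1,0,0,0],
    [-0.07,0,-0.1,0,0,0],
    [-0.07,0,-0.1,0,0,0],
    [-0.07,0,-0.1,0,0,0],
  ],
)

```text
time: 16.62
tool_pos: [0.5993, 0.2065, 0.2355]
ee_rot: [-0.0, 0.128, 0.992, -0.0]
ft_force: [-0.0, -0.4, -0.8]
grip_width: 0.0495
```

```bash
python3 - <<'E'
from h import *
s=get_state();im,d=get_image("wrist");K,M=T("wrist",s);print(s["time"],s["tool_pos"],s["grip_width"],s["ft_force"])
P=cloud(d,K,M)*1000;r=np.hypot(P[...,0]-531.6,P[...,1]-224)
q=P[(r<42)&(P[...,2]>150)&(P[...,2]<160)]
f=q[np.abs(q[:,2]-np.median(q[:,2]))<3];c,*_=np.linalg.lstsq(np.c_[f[:,:2]-[531.6,224],np.ones(len(f))],f[:,2],rcond=None);print("plane",c,np.histogram(q[:,2],bins=np.arange(150,161,1)))
h=f[f[:,2]>153.5];print(cv2.minEnclosingCircle(h[:,:2].astype(np.float32)))
g=P[(r<42)&(P[...,2]>161)&(P[...,2]<176)];print("grips",len(g),np.percentile(g[:,2],90),cv2.minAreaRect(g[:,:2].astype(np.float32)))
save("w6.png",np.clip(im.astype(float)*1.7,0,255).astype(np.uint8))
E
```

```text
16.625 [0.59932337 0.20648636 0.23554837] 0.04947855602602959 [-0.04877778 -0.38898919 -0.82604855]
plane [ 2.21208088e-03 -1.05091906e-03  1.56280170e+02] (array([  43,  280,  338,  104,  604, 2702, 2839, 1537,  390,   38]), array([150, 151, 152, 153, 154, 155, 156, 157, 158, 159, 160]))
((531.0936889648438, 224.57135009765625), 38.38633346557617)
grips 484 171.3916397704385 ((531.813720703125, 224.00689697265625), (35.01426315307617, 21.473094940185547), 75.3424072265625)
```

View pics/w6.png

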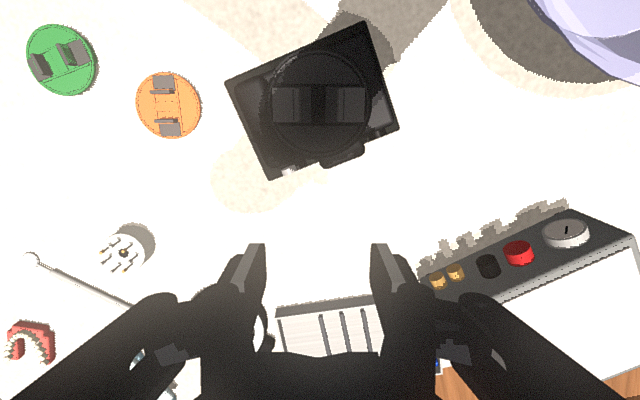

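The picture shows the cap in the rim at (318,103) with its tabs spread and everything else where it was. The grip span is 35.0 mm (tabs out) and the cap is level to 0.15°. Its face stands about 0.85 mm above fully home, where about 0.7 mm is expected when latched and 2 mm if unlatched. I hand it in.

```bash
python3 -c "
from bench import *
print(sign_off())"
```

```text
the job is handed in; nothing more can be done
None
```

The lens cap is on the lens and, by my last checks, latched in the rim. I handed the job in at about 16.6 s of robot time. I picked it up by its two tabs, lowered it square into the bore, and pressed it home to a firm stop with about 7 N, tabs still pinched. Then I released the tabs and backed off.

**Last checks:**
- **Tabs:** the grips span 35.0 mm, so both tabs have sprung out.
- **Seating:** the cap is centred on the rim to about 0.7 mm and level to about 0.15°. Its face is about 0.85 mm above fully home; about 0.7 mm is expected when latched and 2 mm if loose.
- **Surroundings:** the look-alikes and other items in the last view looked unmoved. The body cap and water bottle were out of that view.

**What failed or disagreed:**
- **First grasp:** it closed on nothing. The depth image put the fingertips about 23 mm behind the reported TCP, so I went lower on the second try.
- **Second grasp:** about 8 N showed at the wrist, as the tips probably touched the cap's face. The gripper also read 22.5 mm on the pinched grips, where 26 mm was expected.

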